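# Break down the set-up stack beside the drill press

## Task

Take the stack of set-up parts apart from the top down, one part at a time in this order: press the T-handled gauge blade-first down into the sprung clip until it is fully home, lower the ring flat over the post, set the block wholly on the rubber pad, lined up with it, and lay the slotted strap lengthwise across both bars of the rests, centred. Leave every part released and at rest, and do not disturb the screw jack and the stop bolt that stand nearby.

Things in the scene. Friction and masses are not known exactly. Their poses are not given: they have to be found in the camera images.
- gauge_handle (a point): T-handled slot gauge, top of the stack, 0.12 kg: black handle 58 (x) x 14 (y) x 30 mm tall; centred under it a steel blade 36 (x) x 6 (y) mm reaching 24 mm below the handle (lowest 3 mm thinner). At the start the handle lies across the ring's top, the blade hangs in its bore. Point: handle's centre, 15 mm above its underside, 39 mm above the blade's lower edge; x along the handle, z up.
- ring_mid (a point): Steel spacer ring, second from the top: 62 mm outside, 44 mm bore, 26 mm high, 0.28 kg. It stands flat on the block and sticks out 8 mm past both long sides of the block. The point is its centre, half-way up; z is its axis.
- block_mid (a point): Aluminium riser block, third from the top: 80 (x) x 46 (y) x 25 mm high, small dark holes at its corners, 0.25 kg. It lies flat on the strap. The point is its centre, half-way up; x is its long side, z up.
- strap_mid (a point): Dark steel slotted clamp strap, bottom of the stack, flat on the table: 120 (x) x 48 (y) x 16 mm high, with a slot 72 x 16 mm through it along x, about 0.6 kg. The point is its centre, half-way up (in the slot); x is its long side, z up.
- clip: Sprung clip, fixed: blue base 80 (x) x 64 x 10 mm high, two steel jaws 60 mm long, blue cheeks behind, 24 mm high. Slot along x over the origin: 2 mm at rest, flaring to 12 mm at the jaws' top, 30 mm up; each jaw springs back up to 6 mm. Press the blade straight down (5 to 12 N); home when its edge is on the base, handle centre 49 mm above the table. Origin: under the base's centre, on the table.
- post: Locating post, fixed to the table: a dark round base 84 mm in diameter, 8 mm high, with an upright steel post 20 mm in diameter on its middle whose top is 42 mm above the table. The ring goes over the post and lies flat on the base. The origin is under its centre, on the table.
- pad: Black rubber pad, fixed to the table: 110 (x) x 76 (y) x 5 mm high. The origin is under its centre, on the table; x is its long side.
- rests: Strap rests, fixed to the table: a grey plate 130 (x) x 64 (y) x 6 mm high with two wooden bars 14 mm wide on it, 45 mm either side of the middle along x, running along y, tops 20 mm above the table. The strap lies across both bars, its x along this x. Origin under its centre, on the table.
- jack: Bystander: a small dark steel screw jack standing on the table, 44 mm in diameter, 48 mm high, its origin under its centre. To be left alone.
- stop: Bystander: a dark steel stop bolt standing on the table, 40 mm in diameter, 55 mm high, its origin under its centre. To be left alone.
There are look-alikes about, which are no part of the job. There is more than one size of the part that bears gauge_handle; the job needs the middle-sized. Leave any pink look-alike of the part that bears strap_mid alone.

How it is judged:
By the outcome, as a careful person would: the job done as asked, in the order asked, and still so for the second after the job is handed in, with the robot touching nothing.
It also fails if it takes over 115 s, if anything falls off the work surface, if the arm or the gripper's body presses on something with over 40 N, if the wrist force passes 120 N, or if a joint passes its speed limit or range.

## Robot

A 6-joint arm with a two-finger parallel gripper is mounted at the origin on the work surface. World frame = base frame: x ahead of the robot, y to its left, z up, the work surface at z = 0. Lengths are in mm, angles in degrees, forces in N, time in s.
With the tool pointing down it reaches from about 300 to 850 mm from the base axis. Payload 4.2 kg.
Tool frame: the origin (TCP) lies between the finger pads; the fingertips stand 22 mm ahead of it and the grasp point (between the pads) lies 3 mm ahead of it; z points along the fingers, y is the direction in which the jaws open and shut (so a half turn about z gives the same grasp; the last joint's range is limited). The gripper opens to 91 mm and grips with 3 to 60 N. Pads are 32 mm wide; open, the fingers measure 118 mm over their backs; the gripper's body (76 mm by 178 mm) begins 60 mm behind the grasp point.
Start: joints at [75.745, 18.312, 89.639, -0, 72.044, -1.146], TCP at [130.416, 560.029, 235.976] pointing down, gripper open.
Joint ranges: [-177.97, 177.97], [-48.28, 115.42], [12.27, 149.76], [-77.06, 257.06], [2.81, 150.46], [-146.56, 146.56]. Speed limits (degrees/s): [147.25, 147.25, 180, 180, 180, 180].

## Interface

Orientations are given as [roll, pitch, yaw] about the fixed x, y, z axes, in that order (R = Rz(yaw) Ry(pitch) Rx(roll)).
In Python, from workcell import * gives the robot as it stands.
- The arm moves only by the shell command python3 -m jog 'ROWS' [OPENING] [FORCE]. ROWS is text: rows parted by semicolons, each of 6 numbers parted by spaces: the shift along the tool's x, y, z in units of 0.5 m (1.0 is 0.5 m), then the turn, a rotation vector about the tool's x, y, z in units of pi/2 rad (1.0 is pi/2 rad). A call has 1 to 20 rows; each row is the pose to reach, as a shift and turn from the pose measured when the call began, along the tool's axes at that moment; what a row does not reach only later rows make up. A row lasts 1/12 s, in which the tool goes at most 41.7 mm and 7.16 degrees, less where a joint would pass 70% of its speed; a pose out of reach is approached as far as the arm can. A call with a number of a shift or a turn outside -1 to 1 is refused whole. A call with a gripper value outside its range is refused whole. OPENING is the opening, from -1 (shut) to 1 (fully open), set as the call begins (- or left out, the last holds). The fingers move at their own pace and stop on an object; FORCE is the grip in N (left out, the last holds). Time passes only in rows, so rows that repeat a pose let the fingers close. It gives the time, the measured TCP pose, the force and the opening at its end, in the units of the state.
- state(): the state, without advancing time (a new reading comes with each control period).
- grab_frame(name): name is "scene" or "side" or "wrist"; returns the picture (384x512x3 uint8, red, green, blue); there is no depth.
- calibration(name): a dict with "mtx" (3x3 intrinsics, pixels), "rvec" (rotation vector, rad) and "tvec" (3), from world to camera coordinates, as OpenCV has them. Camera axes: x right, y down, z forward; pixel columns grow to the right and rows downward; lengths in mm; the calibration is good to about 2 mm. The wrist camera is an equidistant fisheye: a pixel r from the principal point sees the ray r / f radians off the axis. A picture is of the moment at which its call begins: read the wrist's pose just before it. calibration takes no time and is no camera call; for the wrist camera it gives the pose at the moment of the call.
- job_done(): hands the job in, once; it reports no verdict.
Trained networks look in the newest picture that a camera, given by its name, has taken for a name from the list of things; names that differ only in an ending like _2 or _b are one class to them, and where a whole thing is asked for, a point or a joint stands for the part that bears it (a point fixed in the world has none). Each returns a list of dicts, best first, with "confidence" (0 to 1); they miss things now and then, are a little off and sometimes report something else, mostly with a low value. They report only what shows in the picture. A call takes as long as a camera call. They do not tell look-alikes from the thing itself.
- spot_in(query, camera): "rect" ([left, top, right, bottom] in pixels, round what is visible of it).
- tip_of(query, camera): "location" ([column, row] in pixels: a listed point, or the origin of a listed thing).
The state is a dict: "time_s": time; "qpos": joint angles; "qvel": joint speeds; "effort": joint torques, N m; "ee_pos": TCP position; "ee_rot": TCP orientation; "force": force on the tool from outside, world axes, zero at the start; "torque": the same for the moment, N m; "gripper_width": finger opening in mm.
Only numpy, scipy, OpenCV 4.12 (cv2) and the standard library are available. Lean on these libraries where they do the work, as an engineer would, in place of code of your own. Each camera call takes 0.05 s, during which the arm holds its last target. There are 200 camera calls.

## Working session

There is one attempt and no reset: what is moved stays moved. The work goes in short steps, Python scripts to look and compute and a shell command to move; the robot and the scene stay as the last step left them, time stands still between calls to the robot, and variables do not carry over. Pictures are saved under pics/ and viewed, about 12 in all and at most 16, crops included, and the job is handed in when it is done.

```bash
mkdir -p pics; ls
python3 - <<'E'
from workcell import *
import cv2
s=state();print(s)
for n in("scene","side","wrist"):
    im=grab_frame(n);cv2.imwrite(f"pics/{n}0.png",im[:,:,::-1])
    print(n,calibration(n))
a=[cv2.imread(f"pics/{n}0.png") for n in("scene","side")]
E
```

```text
pics
{'time_s': 0.0, 'qpos': array([ 7.57440830e+01,  1.83505105e+01,  8.97091207e+01,  5.80765035e-04,
        7.20418530e+01, -1.14560269e+00]), 'qvel': array([ 0.02133482,  0.03989987, -0.10008034,  0.04175247, -0.08423432,
        0.0017604 ]), 'effort': array([ 5.16451619e-04, -4.12466276e+01, -2.31967360e+01,  7.26765348e-02,
        4.56984295e-02, -1.28704614e-04]), 'ee_pos': array([130.30025775, 559.54864774, 235.11317666]), 'ee_rot': array([-1.79898547e+02, -2.58103730e-03,  1.66889504e+02]), 'force': array([-0.16988559,  0.32469454,  0.53088159]), 'torque': array([-0.0157867 , -0.02630982, -0.00846426]), 'gripper_width': 90.97752484829287}
scene {'mtx': array([[425.97579775,   0.        , 251.85540706],
       [  0.        , 425.97579775, 196.09778106],
       [  0.        ,   0.        ,   1.        ]]), 'rvec': array([ 2.13130801,  1.55834727, -0.43958091]), 'tvec': array([-201.55134017, -435.60312383, 1488.64388678])}
side {'mtx': array([[448.60006149,   0.        , 265.21461918],
       [  0.        , 448.60006149, 193.10756395],
       [  0.        ,   0.        ,   1.        ]]), 'rvec': array([ 2.26724131, -0.37582666,  0.18930509]), 'tvec': array([-578.05425688,  207.66819559,  952.1336567 ])}
wrist {'mtx': array([[297.31863964,   0.        , 260.1953469 ],
       [  0.        , 297.31863964, 196.96503939],
       [  0.        ,   0.        ,   1.        ]]), 'rvec': array([-2.3055716 , -1.82956579, -0.22099686]), 'tvec': array([-573.74233699,  -27.21579958,  389.40745454])}
```

View pics/scene0.png

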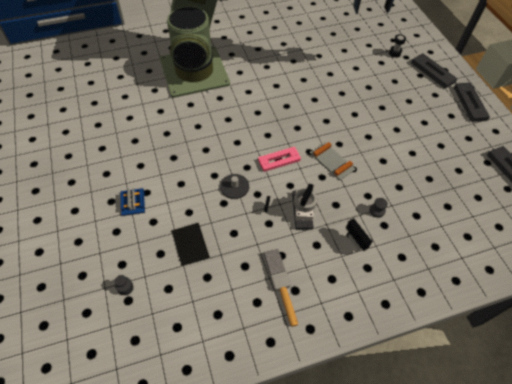

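View pics/side0.png

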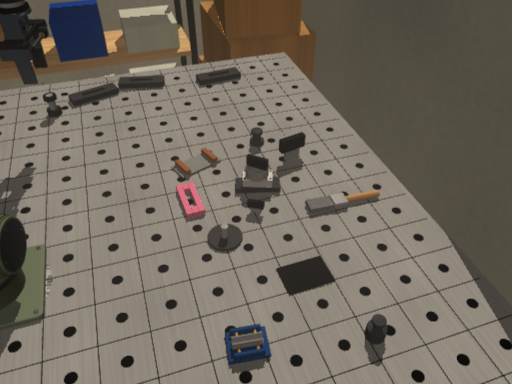

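View pics/wrist0.png

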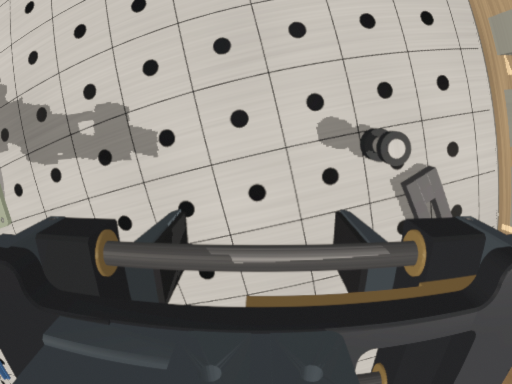

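The scene view shows the stack at (303,205) with a gauge on top. There is a small gauge at (267,204) and a large one at (358,234). The pink strap is at (279,159), rests (333,159), post (235,186), pad (190,243), clip (131,201). The dark cylinders are at (378,207) and (122,285). In the wrist view the fingers are at the bottom.

```bash
cat > h.py <<'E'
from workcell import *
import numpy as np, cv2
from scipy.spatial.transform import Rotation as Ro
def cam(n): c=calibration(n); return c["mtx"],cv2.Rodrigues(c["rvec"])[0],c["tvec"]
def plane(n,px,z,c=None):
    K,R,t=c or cam(n); px=np.asarray(px,float); u=(px-K[:2,2])/K[0,0]
    if n=="wrist":
        r=np.hypot(*u); d=np.array([*(u/r*np.sin(r)),np.cos(r)])
    else: d=np.array([*u,1])
    d=R.T@d; o=-R.T@t; return (o+d*(z-o[2])/d[2])[:2]
def proj(n,P,c=None):
    K,R,t=c or cam(n); p=R@np.asarray(P,float)+t
    if n=="wrist":
        r=np.hypot(p[0],p[1]); th=np.arctan2(r,p[2]); u=p[:2]/r*th
    else: u=p[:2]/p[2]
    return u*K[0,0]+K[:2,2]
def go(x,y,z,yaw):
    "print tool-axis shift (units) & turn for target TCP, pointing down with jaw(y)-axis world angle such that ee yaw=yaw"
    s=state(); R=Ro.from_euler('xyz',s["ee_rot"],degrees=True)
    T=Ro.from_euler('xyz',[180,0,yaw],degrees=True)
    d=R.inv().apply(np.array([x,y,z])-s["ee_pos"])/500; w=(R.inv()*T).as_rotvec()/(np.pi/2)
    print("row:",*np.round(d,4),*np.round(w,4),"| deg",round(np.degrees(np.linalg.norm(w)*np.pi/2),1),"mm",round(500*np.linalg.norm(d)))
def st():
    s=state(); print(round(s["time_s"],2),s["ee_pos"].round(1),s["ee_rot"].round(2),"F",s["force"].round(1),"T",s["torque"].round(2),"w",round(s["gripper_width"],1),"q6",s["qpos"][5].round(0))
E
python3 - <<'E'
from h import *
Z=dict(gauge_handle=82,ring_mid=54,block_mid=28.5,strap_mid=8,clip=0,post=0,pad=0,rests=0,jack=0,stop=0)
for n in("scene","side"):
    grab_frame(n)
    for q,z in Z.items():
        for d in tip_of(q,n)[:4]:
            if d["confidence"]>.2: print(n,q,round(d["confidence"],2),np.round(d["location"]),plane(n,d["location"],z).round(0))
E
```

```text
scene gauge_handle 0.6 [356. 234.] [786. 230.]
scene gauge_handle 0.46 [265. 204.] [634.  42.]
scene gauge_handle 0.42 [310. 198.] [654. 161.]
scene ring_mid 0.86 [302. 201.] [641. 147.]
scene block_mid 0.72 [304. 206.] [642. 156.]
scene strap_mid 0.77 [283. 158.] [456. 162.]
scene strap_mid 0.63 [305. 210.] [643. 158.]
scene clip 0.59 [135. 204.] [ 480. -286.]
scene clip 0.36 [303. 206.] [628. 159.]
scene post 0.73 [235. 185.] [500.  -2.]
scene pad 0.67 [190. 244.] [ 646. -168.]
scene rests 0.87 [332. 162.] [509. 303.]
scene jack 0.69 [375. 209.] [697. 350.]
scene stop 0.71 [235. 185.] [501.  -2.]
scene stop 0.63 [123. 287.] [ 712. -357.]
side gauge_handle 0.87 [293. 141.] [765. 211.]
side gauge_handle 0.73 [254. 164.] [630. 143.]
side gauge_handle 0.71 [254. 207.] [581. -10.]
side ring_mid 0.56 [257. 170.] [642. 153.]
side block_mid 0.8 [256. 178.] [639. 151.]
side strap_mid 0.93 [257. 183.] [641. 155.]
side clip 0.66 [245. 344.] [ 471. -290.]
side post 0.83 [223. 240.] [501. -14.]
side pad 0.77 [305. 272.] [ 649. -165.]
side rests 0.91 [198. 163.] [510. 301.]
side stop 0.69 [372. 336.] [ 711. -353.]
```

Run:
```python
from h import *
s=state();K,R,t=cam("wrist");T=Ro.from_euler('xyz',s["ee_rot"],degrees=True)
print("cam in tool",T.inv().apply(-R.T@t-s["ee_pos"]).round(1), "axis in tool",T.inv().apply(R.T@[0,0,1]).round(2))
a=cv2.imread("pics/scene0.png")[150:270,225:405];b=cv2.imread("pics/side0.png")[115:235,160:340]
cv2.imwrite("pics/c1.png",np.vstack([cv2.resize(x,None,fx=4,fy=2.5*1,interpolation=3) if 0 else cv2.resize(x,(450,300),interpolation=3) for x in(a,b)]))
go(580,100,280,166.9)
go(500,50,280,90)
```

```text
cam in tool [  66.5   -0.6 -148.6] axis in tool [-0.24  0.    0.97]
row: -1.0844 -0.692 -0.0881 0.0 0.0 -0.0001 | deg 0.0 mm 645
row: -0.9513 -0.8257 -0.0881 0.0 -0.0 0.8543 | deg 76.9 mm 631
```

View pics/c1.png

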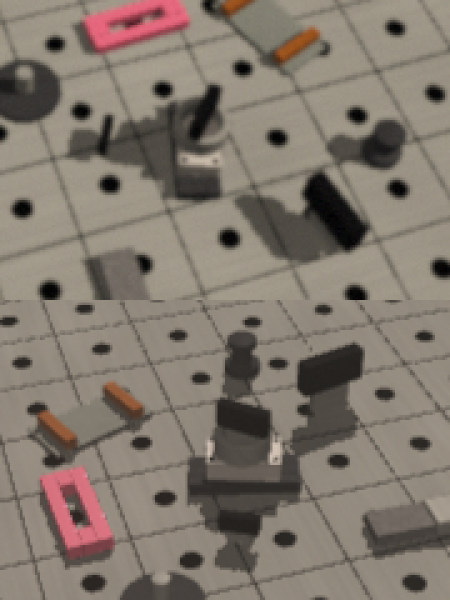

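The enlarged crop shows three gauges. The small one is on the table (scene 267,204), the middle one is on the ring (303,198), and the large one stands at (358,234). The one on the stack fits the description. The pink strap is separate. Moving over to the stack now.

Run:
```python
from h import *
go(450,300,260,175); go(420,330,260,180)
```

```text
row: -0.7404 -0.3615 -0.0481 0.0 0.0 -0.0901 | deg 8.1 mm 413
row: -0.6684 -0.3166 -0.0481 0.0 0.0 -0.1457 | deg 13.1 mm 371
```

```bash
python3 -m jog '-.74 -.36 -.05 0 0 -.145;-.74 -.36 -.05 0 0 -.145;-.74 -.36 -.05 0 0 -.145;-.74 -.36 -.05 0 0 -.145;-.74 -.36 -.05 0 0 -.145;-.74 -.36 -.05 0 0 -.145;-.74 -.36 -.05 0 0 -.145;-.74 -.36 -.05 0 0 -.145;-.74 -.36 -.05 0 0 -.145;-.74 -.36 -.05 0 0 -.145' 1; python3 -c "
from h import *
go(700,150,250,180)"
```

```text
time_s: 2.08
ee_pos: [451.5, 299.1, 261.3]
ee_rot: [180.0, 0.0, 179.9]
force: [0.2, 0.7, -0.4]
gripper_width: 91.6
row: -0.4975 -0.2974 0.0228 0.0002 0.0004 -0.0009 | deg 0.1 mm 290
```

```bash
python3 -m jog '-.5 -.3 .02 0 0 0;-.5 -.3 .02 0 0 0;-.5 -.3 .02 0 0 0;-.5 -.3 .02 0 0 0;-.5 -.3 .02 0 0 0;-.5 -.3 .02 0 0 0;-.5 -.3 .02 0 0 0;-.5 -.3 .02 0 0 0;-.5 -.3 .02 0 0 0;-.5 -.3 .02 0 0 0;-.5 -.3 .02 0 0 0'
python3 - <<'E'
from h import *
st();c=cam("wrist")
im=grab_frame("wrist");cv2.imwrite("pics/w1.png",cv2.resize(im[:,:,::-1],(768,576)))
for q,z in dict(gauge_handle=82,ring_mid=54,block_mid=28.5,strap_mid=8,post=0,rests=0,pad=0).items():
    for d in tip_of(q,"wrist")[:3]:
        if d["confidence"]>.2: print(q,round(d["confidence"],2),np.round(d["location"]),plane("wrist",d["location"],z,c).round(1))
E
```

```text
time_s: 3.0
ee_pos: [700.2, 149.7, 251.8]
ee_rot: [180.0, 0.0, 180.0]
force: [0.1, 0.6, -0.9]
gripper_width: 90.8
3.0 [700.2 149.7 251.8] [1.7995e+02 1.0000e-02 1.7998e+02] F [ 0.1  0.6 -0.9] T [ 0.08 -0.02 -0.08] w 90.8 q6 -79.0
gauge_handle 0.93 [336. 242.] [766.5 238.7]
gauge_handle 0.9 [186. 106.] [611.3  69.3]
gauge_handle 0.81 [264. 130.] [639.1 153.7]
block_mid 0.59 [264. 130.] [640.3 154.1]
post 0.8 [151.  41.] [507.6  -3.3]
rests 0.92 [369.  38.] [503.2 301.8]
pad 0.89 [ 59. 142.] [ 642.1 -168.5]
```

View pics/w1.png

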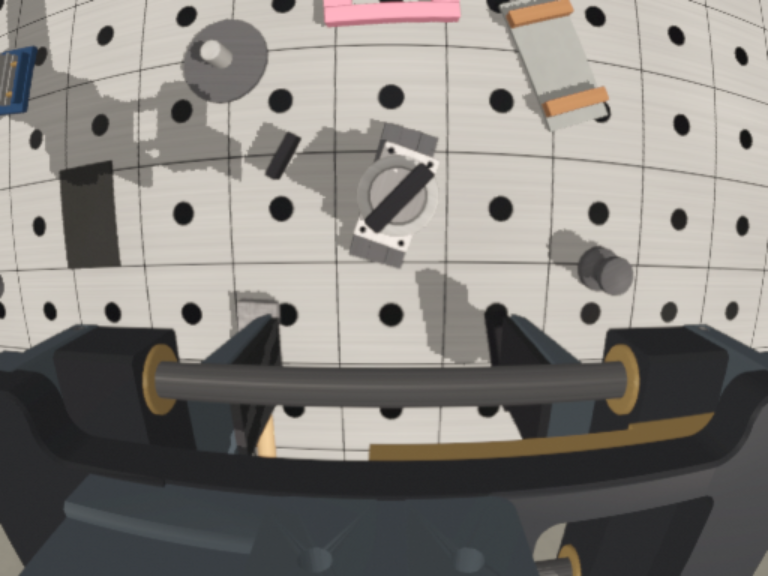

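The wrist view (768×576) is clear. The handle runs from (433,172) to (368,222) across the ring at (398,195). The block's holes are at (391,149), (433,163), (362,230), (402,243). The strap's ends are at (411,128) and (375,261). The rests, post and pad are also visible.

Run:
```python
from h import *
c=cam("wrist")
f=lambda p,z:plane("wrist",np.array(p)/1.5,z,c)
def seg(n,a,b,z):
    A,B=f(a,z),f(b,z);d=B-A;print(n,A.round(0),B.round(0),"mid",((A+B)/2).round(1),"len",np.hypot(*d).round(0),"ang",np.degrees(np.arctan2(d[1],d[0])).round(1))
seg("handle",(433,172),(368,222),97)
seg("holesL",(391,149),(362,230),41);seg("holesR",(433,163),(402,243),41);seg("diag",(391,149),(402,243),41)
seg("strap",(411,128),(375,261),16)
seg("ring",(398,152),(398,240),67)
seg("bars",(540,12),(576,102),20)
seg("padL",(60,172),(67,268),5);seg("padR",(111,162),(119,265),5)
print("post",f((212,47),42),f((226,61),8))
```

```text
handle [624. 177.] [658. 133.] mid [640.7 155.3] len 56.0 ang -52.1
holesL [603. 149.] [669. 126.] mid [636.  137.4] len 69.0 ang -19.8
holesR [614. 183.] [679. 158.] mid [646.9 170.3] len 70.0 ang -20.8
diag [603. 149.] [679. 158.] mid [641.4 153.6] len 77.0 ang 6.6
strap [583. 166.] [698. 135.] mid [640.6 150.7] len 120.0 ang -15.1
ring [608. 154.] [674. 154.] mid [640.8 154.3] len 66.0 ang 0.0
bars [466. 283.] [551. 315.] mid [508.6 298.9] len 90.0 ang 20.4
padL [ 595. -206.] [ 701. -206.] mid [ 647.8 -205.9] len 105.0 ang -0.2
padR [ 593. -132.] [ 699. -130.] mid [ 646.4 -131.1] len 106.0 ang 1.0
post [505.68995276  -2.42151491] [509.81383003  -1.78138279]
```

Run:
```python
from h import *
go(641,155,140,128); go(641,155,92,128)
```

```text
row: 0.1202 0.0117 0.2235 0.0006 0.0005 0.5772 | deg 51.9 mm 127
row: 0.1203 0.0116 0.3195 0.0006 0.0005 0.5772 | deg 51.9 mm 171
```

```bash
python3 -m jog '.12 .0117 .2 0 0 .577;.12 .0117 .2 0 0 .577;.12 .0117 .2 0 0 .577;.12 .0117 .2 0 0 .577;.12 .0117 .2 0 0 .577;.12 .0117 .2 0 0 .577;.12 .0117 .22 0 0 .577;.12 .0117 .25 0 0 .577;.12 .0117 .28 0 0 .577;.12 .0117 .31 0 0 .577;.12 .0117 .3195 0 0 .577;.12 .0117 .3195 0 0 .577' 1 25
python3 - <<'E'
from h import *
st();c=cam("wrist")
im=grab_frame("wrist");cv2.imwrite("pics/w2.png",cv2.resize(im[:,:,::-1],(768,576)))
E
```

```text
time_s: 4.4
ee_pos: [640.2, 154.9, 90.6]
ee_rot: [-179.9, -0.1, 128.0]
force: [-0.3, 0.4, 0.4]
gripper_width: 90.9
4.4 [640.2 154.9  90.6] [-1.7990e+02 -6.0000e-02  1.2802e+02] F [-0.3  0.4  0.4] T [-0.04 -0.01  0.03] w 90.9 q6 -25.0
```

View pics/w2.png

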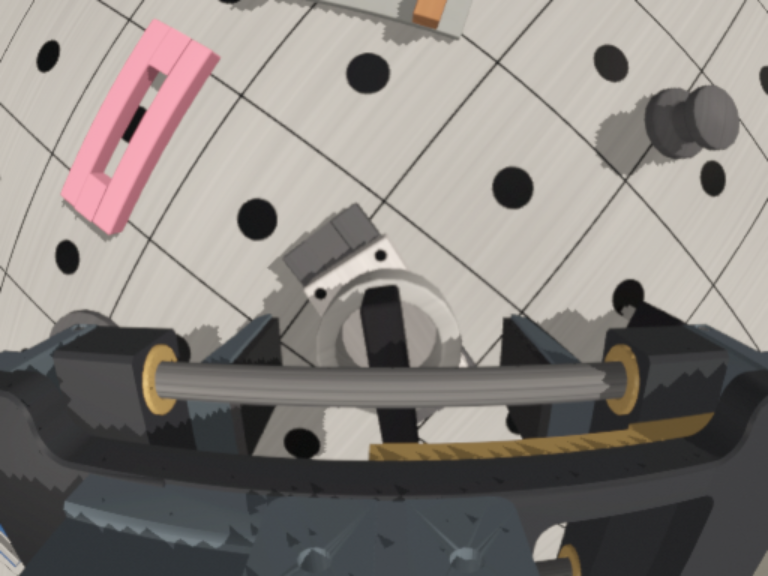

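The handle (from (380,290) to (403,435)) is centred between the fingers but turned a few degrees. I'll compute that.

Run:
```python
from h import *
c=cam("wrist");f=lambda p,z:plane("wrist",np.array(p)/1.5,z,c)
A,B=f((380,287),97),f((402,437),97);d=A-B;print(A,B,np.hypot(*d),np.degrees(np.arctan2(d[1],d[0])))
A,B=f((319,294),41),f((380,255),41);d=A-B;print("block",A,B,np.hypot(*d),np.degrees(np.arctan2(d[1],d[0])))
A,B=f((296,270),16),f((365,207),16);d=A-B;print("strapend",(A+B)/2,np.hypot(*d),np.degrees(np.arctan2(d[1],d[0])))
```

```text
[617.41222175 179.50645675] [658.77782061 139.1536176 ] 57.788099092635704 135.71004644929067
block [603.86539389 148.64444773] [615.11989857 180.4320855 ] 33.72117717940498 -109.49665539616066
strapend [591.65144425 167.98632951] 48.395514275353904 -100.59102166575573
```

```bash
python3 -c "
from h import *
go(639,158,91.5,135.5)"
```

```text
row: 0.0071 0.0004 0.0007 0.0003 0.0 -0.083 | deg 7.5 mm 4
```

```bash
python3 -m jog '.007 0 -.001 0 0 -.083;.007 0 -.001 0 0 -.083;.007 0 -.001 0 0 -.083' ; python3 -m jog '0 0 0 0 0 0;0 0 0 0 0 0;0 0 0 0 0 0;0 0 0 0 0 0;0 0 0 0 0 0;0 0 0 0 0 0;0 0 0 0 0 0;0 0 0 0 0 0;0 0 0 0 0 0;0 0 0 0 0 0' -1 25
```

```text
time_s: 4.7
ee_pos: [639.5, 158.0, 93.5]
ee_rot: [179.9, 0.1, 135.4]
force: [0.4, -1.2, 0.9]
gripper_width: 91.3
time_s: 5.53
ee_pos: [639.5, 158.1, 93.5]
ee_rot: [179.9, 0.1, 135.4]
force: [0.6, -0.3, -0.1]
gripper_width: 27.3
```

```bash
python3 -m jog '0 0 0 0 0 0;0 0 0 0 0 0;0 0 0 0 0 0;0 0 0 0 0 0;0 0 0 0 0 0;0 0 -.02 0 0 0;0 0 -.05 0 0 0;0 0 -.1 0 0 0;0 0 -.16 0 0 0;0 0 -.22 0 0 0;0 0 -.22 0 0 0'
python3 - <<'E'
from h import *
st()
go(510,-200,205,135)
go(510,-200,205,180)
go(560,-250,205,180)
E
```

```text
time_s: 6.45
ee_pos: [642.5, 158.8, 211.3]
ee_rot: [179.2, 0.5, 135.4]
force: [2.0, 0.3, 0.5]
gripper_width: 13.6
6.45 [642.5 158.8 211.3] [179.22   0.47 135.36] F [2.  0.3 0.5] T [-0.03 -0.07  0.07] w 13.6 q6 -32.0
row: -0.3156 -0.697 0.0058 0.0087 0.0052 0.004 | deg 1.0 mm 383
row: -0.3156 -0.697 0.0058 0.0062 0.0084 -0.496 | deg 44.6 mm 383
row: -0.457 -0.6979 0.0069 0.0062 0.0084 -0.496 | deg 44.6 mm 417
```

```bash
python3 -c "
from h import *
go(545,-300,205,170)"
```

```text
row: -0.506 -0.7901 0.0061 0.0069 0.0077 -0.3849 | deg 34.6 mm 469
```

```bash
python3 -m jog '-.506 -.79 .005 .007 .008 -.385;-.506 -.79 .005 .007 .008 -.385;-.506 -.79 .005 .007 .008 -.385;-.506 -.79 .005 .007 .008 -.385;-.506 -.79 .005 .007 .008 -.385;-.506 -.79 .005 .007 .008 -.385;-.506 -.79 .005 .007 .008 -.385;-.506 -.79 .005 .007 .008 -.385;-.506 -.79 .005 .007 .008 -.385;-.506 -.79 .005 .007 .008 -.385;-.506 -.79 .005 .007 .008 -.385;-.506 -.79 .005 .007 .008 -.385;-.506 -.79 .005 .007 .008 -.385;-.506 -.79 .005 .007 .008 -.385'
python3 - <<'E'
from h import *
st();c=cam("wrist")
im=grab_frame("wrist");cv2.imwrite("pics/w3.png",cv2.resize(im[:,:,::-1],(768,576)))
for q in("clip","gauge_handle"):
  for d in tip_of(q,"wrist")[:2]: print(q,d,plane("wrist",d["location"],0,c))
E
```

```text
time_s: 7.62
ee_pos: [544.8, -300.1, 205.2]
ee_rot: [179.9, -0.0, 169.9]
force: [-0.1, 0.1, -2.0]
gripper_width: 14.0
7.62 [ 544.8 -300.1  205.2] [ 1.7994e+02 -5.0000e-02  1.6990e+02] F [-0.1  0.1 -2. ] T [ 0.04 -0.05 -0.06] w 14.0 q6 -110.0
clip {'location': [254.6, 117.2], 'confidence': 0.75} [ 468.60220119 -293.67111475]
gauge_handle {'location': [260.7, 243.8], 'confidence': 0.76} [ 626.07966128 -314.45867343]
gauge_handle {'location': [508.2, 185.5], 'confidence': 0.67} [616.32990935  90.60683546]
```

View pics/w3.png

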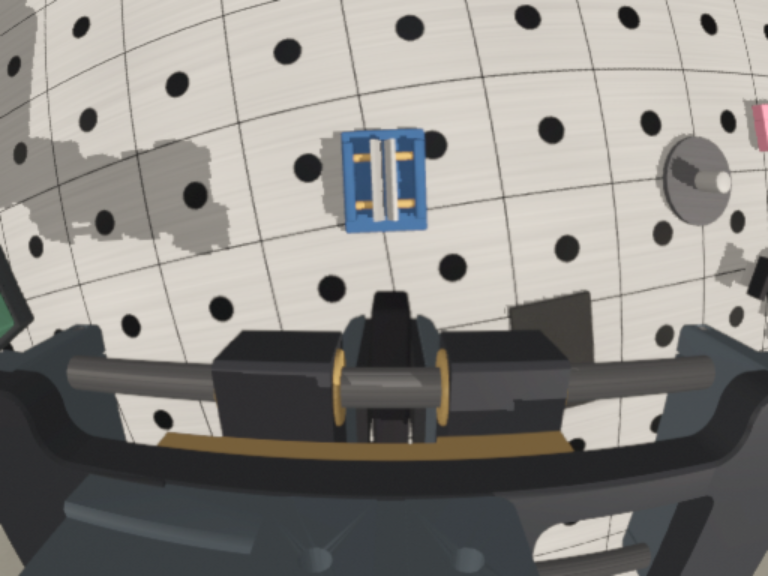

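```bash
python3 - <<'E'
from h import *
s=state();c=cam("wrist");f=lambda p,z:plane("wrist",np.array(p)/1.5,z,c)
T=Ro.from_euler('xyz',s["ee_rot"],degrees=True)
print("front end tool",[T.inv().apply(np.r_[f(p,s["ee_pos"][2]+3.5),s["ee_pos"][2]+3.5]-s["ee_pos"]).round(1) for p in((376,293),(405,293))])
def seg(n,a,b,z):
    A,B=f(a,z),f(b,z);d=A-B;print(n,A.round(1),B.round(1),"mid",((A+B)/2).round(1),"len",np.hypot(*d).round(1),"ang",np.degrees(np.arctan2(d[1],d[0])).round(1))
for z in(10,24,30): seg(f"slot{z}",(382.5,139),(387,221),z); seg("L",(343,131),(347,232),z);seg("R",(424,129),(426,229),z)
E
python3 - <<'E'
import cv2
im=cv2.imread("pics/w3.png")[110:250,310:460]
cv2.imwrite("pics/c3.png",cv2.resize(im,None,fx=4,fy=4,interpolation=2))
E
```

```text
front end tool [array([31.6, -5.4, -3.5]), array([31.6,  4.3, -3.5])]
slot10 [ 441.5 -286.8] [ 504.6 -294.4] mid [ 473.1 -290.6] len 63.6 ang 173.1
L [ 429.7 -315.3] [ 507.6 -326.4] mid [ 468.6 -320.8] len 78.6 ang 171.9
R [ 439.  -254.2] [ 515.9 -265.7] mid [ 477.4 -260. ] len 77.7 ang 171.5
slot24 [ 443.1 -286.8] [ 503.6 -294.1] mid [ 473.4 -290.4] len 61.0 ang 173.1
L [ 431.7 -314.2] [ 506.4 -324.8] mid [ 469.1 -319.5] len 75.4 ang 171.9
R [ 440.7 -255.6] [ 514.4 -266.6] mid [ 477.5 -261.1] len 74.5 ang 171.5
slot30 [ 443.7 -286.8] [ 503.2 -294. ] mid [ 473.5 -290.4] len 59.9 ang 173.1
L [ 432.6 -313.7] [ 505.9 -324.1] mid [ 469.3 -318.9] len 74.1 ang 171.9
R [ 441.4 -256.2] [ 513.8 -267. ] mid [ 477.6 -261.6] len 73.2 ang 171.5
```

View pics/c3.png

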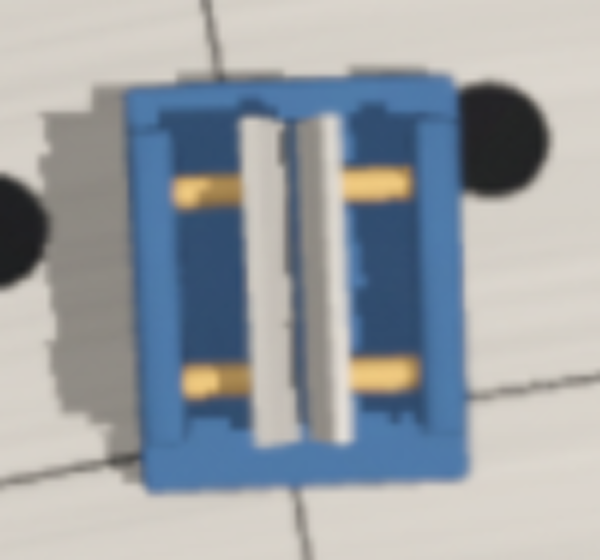

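Clip: base corners give the centre (473,-290.5) and axis 172°; the jaw gap (384,180 in the 768 frame) agrees with both. The handle sits 2.6 mm forward in the grip. I'll go above and then press.

```bash
python3 -c "
from h import *
go(475.9,-290.9,105,172)"
```

```text
row: 0.1394 -0.0092 0.2011 0.0004 -0.0005 -0.021 | deg 1.9 mm 122
```

```bash
python3 -m jog '.139 -.009 0 0 0 -.021;.139 -.009 .1 0 0 -.021;.139 -.009 .17 0 0 -.021;.139 -.009 .2 0 0 -.021;.139 -.009 .2 0 0 -.021;.139 -.009 .2 0 0 -.021;.139 -.009 .2 0 0 -.021' -1 45
python3 - <<'E'
from h import *
st();c=cam("wrist")
im=grab_frame("wrist");cv2.imwrite("pics/w4.png",cv2.resize(im[:,:,::-1],(768,576)))
go(475.9,-290.9,80,172)
E
```

```text
time_s: 8.35
ee_pos: [478.0, -290.9, 107.3]
ee_rot: [-180.0, 0.2, 172.1]
force: [-0.1, -0.1, -0.6]
gripper_width: 14.0
8.35 [ 478.  -290.9  107.3] [-1.7996e+02  1.6000e-01  1.7207e+02] F [-0.1 -0.1 -0.6] T [ 0.05 -0.03  0.08] w 14.0 q6 -115.0
row: 0.0049 0.0001 0.0554 -0.0008 0.0023 0.0008 | deg 0.2 mm 28
```

View pics/w4.png

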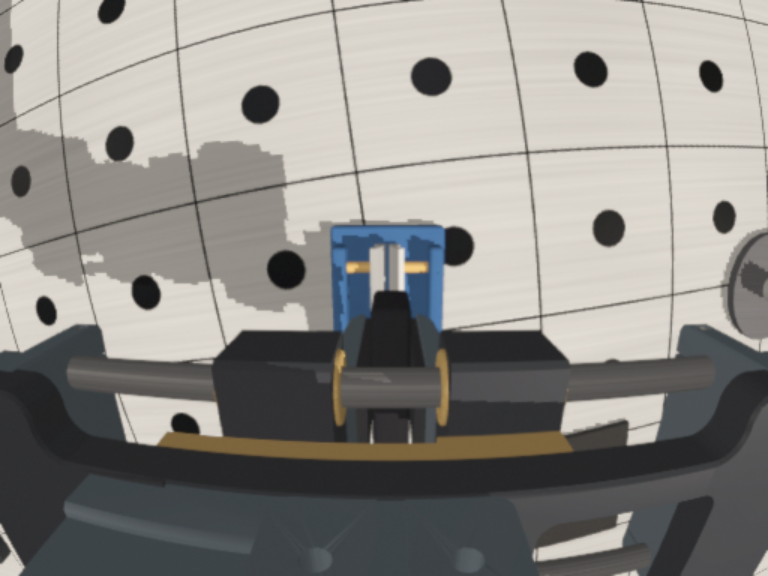

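The jaw gap at col ~388 lies about 1 mm left of the handle's centre (390), so I'll shift −1 mm and descend.

```bash
python3 -m jog '.005 -.002 0 0 0 0;.005 -.002 .01 0 .002 0;.005 -.002 .02 0 .002 0;.005 -.002 .03 0 .002 0;.005 -.002 .04 0 .002 0;.005 -.002 .05 0 .002 0;.005 -.002 .055 0 .002 0;.005 -.002 .055 0 .002 0'; python3 -c "
from h import *
st();go(475.9,-292,60.5,172)"
```

```text
time_s: 9.07
ee_pos: [475.2, -291.6, 79.2]
ee_rot: [-180.0, -0.1, 172.1]
force: [0.5, -0.1, -1.1]
gripper_width: 13.8
9.07 [ 475.2 -291.6   79.2] [-1.7998e+02 -7.0000e-02  1.7206e+02] F [ 0.5 -0.1 -1.1] T [-0.01  0.03  0.06] w 13.8 q6 -115.0
row: -0.0016 -0.0005 0.0374 -0.0002 -0.0008 0.0007 | deg 0.1 mm 19
```

```bash
python3 -m jog '0 0 .005 0 0 0;0 0 .01 0 0 0;0 0 .014 0 0 0;0 0 .018 0 0 0;0 0 .022 0 0 0;0 0 .022 0 0 0'; python3 -c "
from h import *
st()"
```

```text
time_s: 9.57
ee_pos: [475.5, -291.8, 68.2]
ee_rot: [-180.0, -0.0, 172.1]
force: [0.3, 0.0, -1.3]
gripper_width: 13.9
9.57 [ 475.5 -291.8   68.2] [-1.7996e+02 -2.0000e-02  1.7206e+02] F [ 0.3  0.  -1.3] T [-0.12 -0.07  0.01] w 13.9 q6 -115.0
```

```bash
python3 -m jog '0 0 .005 0 0 0;0 0 .01 0 0 0;0 0 .01 0 0 0'; python3 -m jog '0 0 .004 0 0 0;0 0 .007 0 0 0;0 0 .007 0 0 0'; python3 -c "
from h import *
st()"
```

```text
time_s: 9.82
ee_pos: [475.7, -291.9, 62.9]
ee_rot: [-180.0, 0.0, 172.1]
force: [1.9, -1.0, -0.8]
gripper_width: 13.7
time_s: 10.07
ee_pos: [475.8, -292.0, 60.4]
ee_rot: [-179.9, 0.0, 172.1]
force: [-0.7, 1.1, 8.2]
gripper_width: 13.8
10.07 [ 475.8 -292.    60.4] [-1.7994e+02  2.0000e-02  1.7206e+02] F [-0.7  1.1  8.2] T [0.1  0.29 0.06] w 13.8 q6 -115.0
```

```bash
python3 -m jog '0 0 .004 0 0 0;0 0 .006 0 0 0;0 0 .006 0 0 0' - 60; python3 -c "
from h import *
st()"; python3 -m jog '0 0 .004 0 0 0;0 0 .005 0 0 0;0 0 .005 0 0 0'
python3 - <<'E'
from h import *
st()
im=grab_frame("side");cv2.imwrite("pics/s5.png",cv2.resize(im[280:384,180:320,::-1],None,fx=5,fy=5,interpolation=2))
E
```

```text
time_s: 10.32
ee_pos: [475.8, -292.0, 60.3]
ee_rot: [-179.9, 0.1, 172.1]
force: [-4.8, 3.2, 21.2]
gripper_width: 14.0
10.32 [ 475.8 -292.    60.3] [-1.7992e+02  7.0000e-02  1.7207e+02] F [-4.8  3.2 21.2] T [0.52 0.97 0.09] w 14.0 q6 -115.0
time_s: 10.57
ee_pos: [475.8, -291.9, 60.3]
ee_rot: [-179.9, 0.1, 172.1]
force: [-4.4, 2.7, 19.0]
gripper_width: 13.5
10.57 [ 475.8 -291.9   60.3] [-1.7990e+02  1.0000e-01  1.7208e+02] F [-4.4  2.7 19. ] T [0.46 0.86 0.07] w 13.5 q6 -115.0
```

View pics/s5.png

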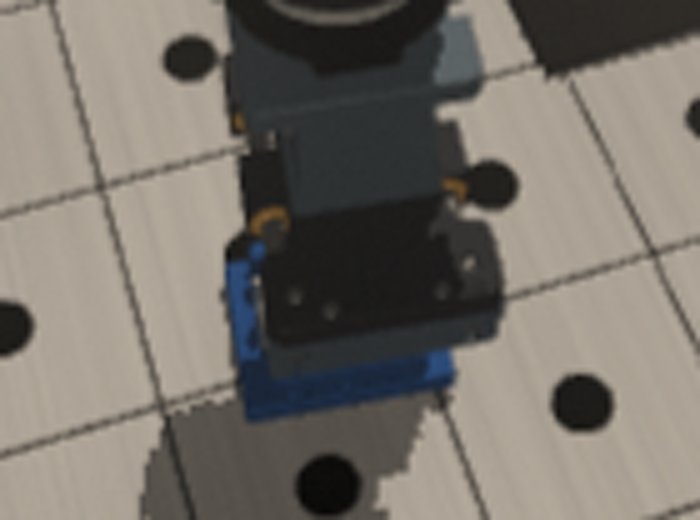

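The side crop shows the handle low in the clip, mostly hidden by the gripper. The hard stop at TCP z 60.3 (expected 60.5) with rising force says it is home. Releasing.

```bash
python3 -m jog '0 0 0 0 0 0;0 0 0 0 0 0;0 0 0 0 0 0;0 0 0 0 0 0;0 0 0 0 0 0;0 0 0 0 0 0;0 0 0 0 0 0;0 0 -.03 0 0 0;0 0 -.08 0 0 0;0 0 -.16 0 0 0;0 0 -.24 0 0 0;-.1 0 -.3 0 0 0;-.1 0 -.3 0 0 0' 1 25
python3 - <<'E'
from h import *
st();c=cam("wrist")
im=grab_frame("wrist");cv2.imwrite("pics/w6.png",cv2.resize(im[:,:,::-1],(768,576)))
go(665,80,260,180)
E
```

```text
time_s: 11.7
ee_pos: [529.0, -300.0, 215.6]
ee_rot: [-179.7, 0.7, 172.1]
force: [0.6, -1.1, 0.1]
gripper_width: 91.1
11.7 [ 529.  -300.   215.6] [-179.69    0.71  172.06] F [ 0.6 -1.1  0.1] T [ 0.01 -0.03  0.02] w 91.1 q6 -113.0
row: -0.1626 0.7896 -0.0919 -0.0041 0.0084 -0.0876 | deg 7.9 mm 406
```

View pics/w6.png

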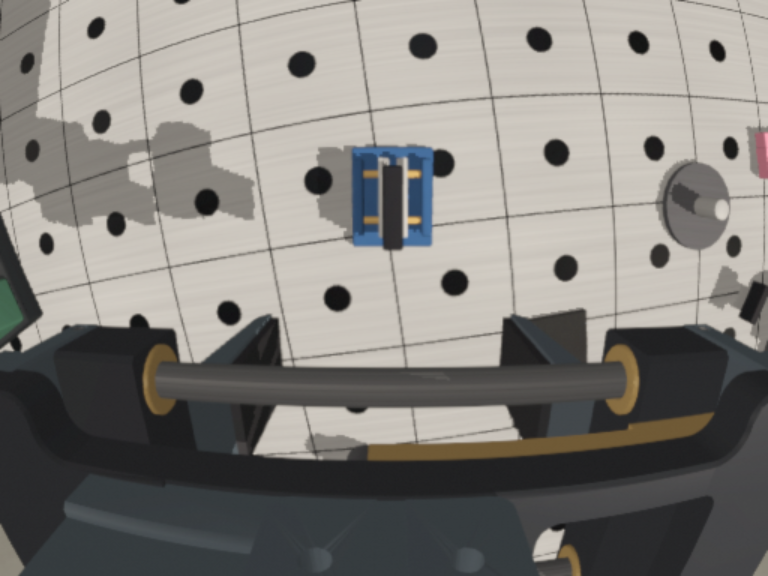

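The gauge stands upright in the clip (393,205), released. Ring next.

Run:
```python
from h import *
c=cam("wrist");print("post base",plane("wrist",np.array([697,206])/1.5,8,c),"top",plane("wrist",np.array([721,208])/1.5,42,c))
go(697,134,230,160)
```

```text
post base [507.96745844  -9.22848592] top [506.91873104  -6.9010825 ]
row: -0.2104 0.9057 -0.0319 -0.0026 0.009 0.1346 | deg 12.1 mm 465
```

```bash
python3 -m jog '-.21 .905 -.03 -.002 .009 .135;-.21 .905 -.03 -.002 .009 .135;-.21 .905 -.03 -.002 .009 .135;-.21 .905 -.03 -.002 .009 .135;-.21 .905 -.03 -.002 .009 .135;-.21 .905 -.03 -.002 .009 .135;-.21 .905 -.03 -.002 .009 .135;-.21 .905 -.03 -.002 .009 .135;-.21 .905 -.03 -.002 .009 .135;-.21 .905 -.03 -.002 .009 .135;-.21 .905 -.03 -.002 .009 .135;-.21 .905 -.03 -.002 .009 .135;-.21 .905 -.03 -.002 .009 .135;-.21 .905 -.03 -.002 .009 .135'
python3 - <<'E'
from h import *
st();c=cam("wrist")
im=grab_frame("wrist");cv2.imwrite("pics/w7.png",cv2.resize(im[:,:,::-1],(768,576)))
for q,z in dict(ring_mid=54,block_mid=28.5,strap_mid=8,rests=0,post=0).items():
    for d in tip_of(q,"wrist")[:2]:
        if d["confidence"]>.2: print(q,round(d["confidence"],2),np.round(d["location"]),plane("wrist",d["location"],z,c).round(1))
for d in spot_in("ring_mid","wrist")[:1]:print(d)
E
```

```text
time_s: 12.92
ee_pos: [696.0, 133.3, 227.8]
ee_rot: [-179.8, -0.1, 160.0]
force: [-0.0, -0.6, -0.3]
gripper_width: 90.9
12.92 [696.  133.3 227.8] [-1.7982e+02 -9.0000e-02  1.6002e+02] F [-0.  -0.6 -0.3] T [-0.01  0.08 -0.04] w 90.9 q6 -60.0
block_mid 0.96 [262. 131.] [640.5 155. ]
rests 0.71 [332.   0.] [502.1 303.5]
{'rect': [235.5, 103.0, 289.4, 162.2], 'confidence': 0.98}
```

View pics/w7.png

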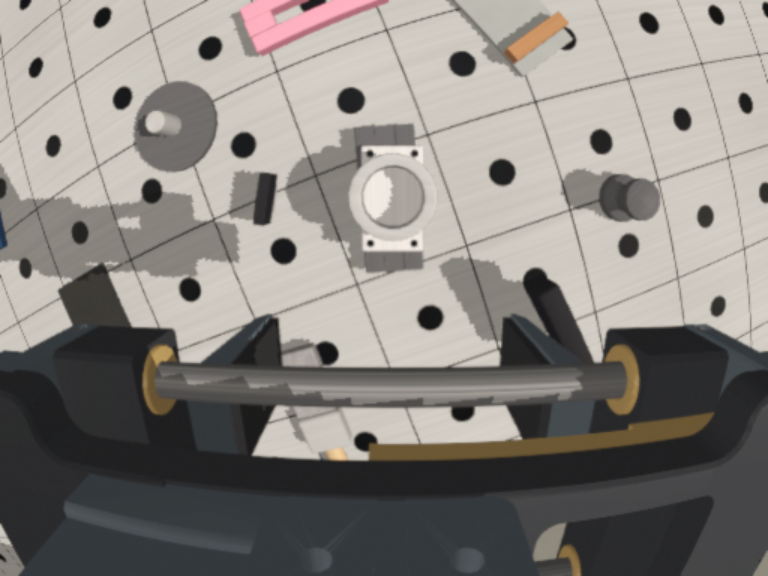

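The wrist view shows the ring's top circle at (392,196), and block holes at (370,154), (419,154), (370,243), (417,243). The strap's end edges are at (384,125) and (394,269). The tool is square to the block.

Run:
```python
from h import *
c=cam("wrist");f=lambda p,z:plane("wrist",np.array(p)/1.5,z,c)
def seg(n,a,b,z):
    A,B=f(a,z),f(b,z);d=A-B;print(n,A.round(1),B.round(1),"mid",((A+B)/2).round(1),"len",np.hypot(*d).round(1),"ang",np.degrees(np.arctan2(d[1],d[0])).round(1))
seg("ring",(392,153),(392,239),67);seg("ringw",(349,196),(436,196),67)
seg("hL",(370,154),(370,243),41);seg("hR",(419,154),(417,243),41)
seg("strap",(384,125),(394,269),16)
print("post",f((176,126),8),f((155,122),42))
go(641,154.5,120,160);go(641,154.5,66,160)
```

```text
ring [611.8 164. ] [668.3 143.3] mid [640.  153.6] len 60.2 ang 159.9
ringw [629.5 125.7] [650.2 182.4] mid [639.9 154.1] len 60.4 ang -110.1
hL [604.9 149.1] [668.2 125.6] mid [636.6 137.4] len 67.6 ang 159.6
hR [617.4 183.5] [680.5 159.1] mid [649.  171.3] len 67.6 ang 158.9
strap [584.3 167.4] [697.8 134.4] mid [641.1 150.9] len 118.2 ang 163.8
post [509.31834674  -1.79307483] [508.27148863  -4.39955229]
row: 0.1197 0.0035 0.2188 -0.0006 0.0003 -0.0014 | deg 0.1 mm 125
row: 0.1198 0.0036 0.3268 -0.0006 0.0003 -0.0014 | deg 0.1 mm 174
```

```bash
python3 -m jog '.12 .003 .05 0 0 0;.12 .003 .12 0 0 0;.12 .003 .19 0 0 0;.12 .003 .25 0 0 0;.12 .003 .29 0 0 0;.12 .003 .32 0 0 0;.12 .003 .325 0 0 0;.12 .003 .325 0 0 0'; python3 -m jog '0 0 0 0 0 0;0 0 0 0 0 0;0 0 0 0 0 0;0 0 0 0 0 0;0 0 0 0 0 0;0 0 0 0 0 0;0 0 0 0 0 0' -1 25;  python3 -c "
from h import *
st()"
```

```text
time_s: 13.93
ee_pos: [640.3, 153.7, 66.1]
ee_rot: [-179.9, -0.1, 159.8]
force: [-0.4, 0.5, 0.8]
gripper_width: 91.3
time_s: 14.52
ee_pos: [640.8, 153.9, 67.1]
ee_rot: [-179.9, 0.0, 159.8]
force: [0.1, 0.7, 4.7]
gripper_width: 62.4
14.52 [640.8 153.9  67.1] [-1.7994e+02  1.0000e-02  1.5985e+02] F [0.1 0.7 4.7] T [0.06 0.02 0.01] w 62.4 q6 -57.0
```

```bash
python3 -m jog '0 0 0 0 0 0;0 0 -.01 0 0 0;0 0 -.03 0 0 0;0 0 -.06 0 0 0;0 0 -.11 0 0 0;0 0 -.17 0 0 0;0 0 -.2 0 0 0;0 0 -.2 0 0 0';  python3 -c "
from h import *
st();go(507,-4,130,160)"
```

```text
time_s: 15.18
ee_pos: [643.0, 154.5, 172.0]
ee_rot: [179.8, 0.4, 159.8]
force: [1.4, 0.9, -3.0]
gripper_width: 61.7
15.18 [643.  154.5 172. ] [179.8    0.42 159.85] F [ 1.4  0.9 -3. ] T [ 0.01 -0.06  0.01] w 61.7 q6 -57.0
row: 0.1468 -0.3915 0.0814 0.0023 0.0047 -0.0017 | deg 0.5 mm 213
```

```bash
python3 -m jog '.147 -.39 0 .002 .004 0;.147 -.39 0 .002 .004 0;.147 -.39 0 .002 .004 0;.147 -.39 0 .002 .004 0;.147 -.39 .03 .002 .004 0;.147 -.39 .07 .002 .004 0;.147 -.39 .12 .002 .004 0;.147 -.39 .14 .002 .004 0;.147 -.39 .14 .002 .004 0'
python3 - <<'E'
from h import *
st();c=cam("wrist")
im=grab_frame("wrist");cv2.imwrite("pics/w8.png",cv2.resize(im[:,:,::-1],(768,576)))
e=state()["ee_pos"]
print("ring top centre px",proj("wrist",[*e[:2],e[2]],c)*1.5,"post top px",proj("wrist",[507,-4,42],c)*1.5)
go(507,-4,33,160)
E
```

```text
time_s: 15.93
ee_pos: [504.9, -3.3, 97.9]
ee_rot: [-179.9, -0.3, 159.8]
force: [-0.1, 0.5, -2.9]
gripper_width: 61.9
15.93 [504.9  -3.3  97.9] [-179.89   -0.33  159.83] F [-0.1  0.5 -2.9] T [-0.01  0.01  0.05] w 61.9 q6 -72.0
ring top centre px [393.75399804 380.34625161] post top px [391.75760297 332.84704795]
row: -0.0021 -0.0012 0.1328 -0.0005 -0.0017 -0.0016 | deg 0.2 mm 66
```

View pics/w8.png

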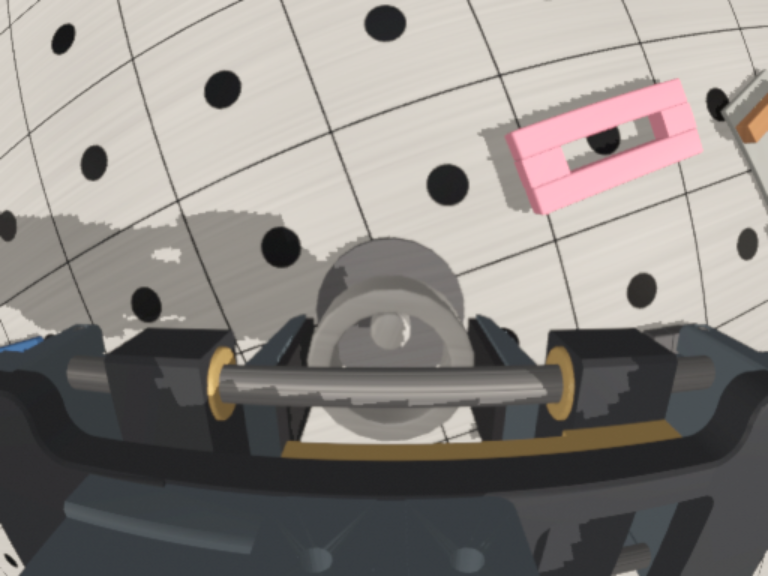

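The post's top shows at (391,330) inside the ring's bore, where predicted (392,333).

Run:
```python
from h import *
c=cam("wrist");A,B=[plane("wrist",np.array(p)/1.5,97.9,c) for p in((391,290),(391,440))];print(A,B,(A+B)/2,np.hypot(*(A-B)))
```

```text
[476.8639988    7.42388303] [533.39850763 -13.31036612] [505.13125322  -2.94324154] 60.21677322039137
```

```bash
python3 -m jog '-.003 -.001 .02 0 -.002 0;-.003 -.001 .05 0 -.002 0;-.003 -.001 .08 0 -.002 0;-.003 -.001 .105 0 -.002 0;-.003 -.001 .12 0 -.002 0;-.003 -.001 .127 0 -.002 0;-.003 -.001 .127 0 -.002 0'; python3 -m jog '0 0 .002 0 0 0;0 0 .004 0 0 0;0 0 .004 0 0 0'
```

```text
time_s: 16.57
ee_pos: [507.8, -3.8, 35.9]
ee_rot: [-180.0, 0.0, 159.9]
force: [0.4, 0.8, -2.0]
gripper_width: 61.9
time_s: 16.82
ee_pos: [508.3, -3.8, 34.4]
ee_rot: [-180.0, 0.1, 159.9]
force: [-0.3, 0.0, -2.6]
gripper_width: 62.1
```

```bash
python3 -m jog '0 0 .002 0 0 0;0 0 .002 0 0 0;0 0 .002 0 0 0'
```

```text
time_s: 17.07
ee_pos: [508.6, -3.8, 34.0]
ee_rot: [-180.0, 0.1, 159.9]
force: [-1.0, -0.3, 2.2]
gripper_width: 61.8
```

```bash
python3 -m jog '0 0 0 0 0 0;0 0 0 0 0 0;0 0 0 0 0 0;0 0 0 0 0 0;0 0 0 0 0 0;0 0 -.03 0 0 0;0 0 -.08 0 0 0;0 0 -.16 0 0 0;0 0 -.24 0 0 0;0 0 -.28 0 0 0' 1
python3 - <<'E'
from h import *
st()
go(696,133,190,159.4)
E
```

```text
time_s: 17.9
ee_pos: [510.1, -3.7, 178.5]
ee_rot: [179.9, 0.5, 159.9]
force: [1.1, 0.8, 0.0]
gripper_width: 90.9
17.9 [510.1  -3.7 178.5] [179.89   0.5  159.9 ] F [1.1 0.8 0. ] T [ 0.04 -0.05 -0.02] w 90.9 q6 -72.0
row: -0.2554 0.3846 -0.0201 0.0012 0.0056 0.0055 | deg 0.7 mm 231
```

```bash
python3 -m jog '-.255 .385 -.02 0 .005 .005;-.255 .385 -.02 0 .005 .005;-.255 .385 -.02 0 .005 .005;-.255 .385 -.02 0 .005 .005;-.255 .385 -.02 0 .005 .005;-.255 .385 -.02 0 .005 .005;-.255 .385 -.02 0 .005 .005;-.255 .385 -.02 0 .005 .005'
python3 - <<'E'
from h import *
st();c=cam("wrist")
im=grab_frame("wrist");cv2.imwrite("pics/w9.png",cv2.resize(im[:,:,::-1],(768,576)))
for q,z in dict(block_mid=28.5,strap_mid=8,ring_mid=21,post=0).items():
    for d in tip_of(q,"wrist")[:2]:
        if d["confidence"]>.2: print(q,round(d["confidence"],2),np.round(d["location"]),plane("wrist",d["location"],z,c).round(1))
# block top corners from bright region
g=cv2.cvtColor(im,cv2.COLOR_RGB2GRAY); b=[d["rect"] for d in spot_in("block_mid","wrist")[:1]]; print(b)
E
```

```text
time_s: 18.57
ee_pos: [696.1, 134.0, 188.7]
ee_rot: [179.9, -0.0, 159.5]
force: [-0.6, -0.0, -1.0]
gripper_width: 91.1
18.57 [696.1 134.  188.7] [ 1.7995e+02 -2.0000e-02  1.5952e+02] F [-0.6 -0.  -1. ] T [-0.   -0.    0.01] w 91.1 q6 -60.0
block_mid 0.77 [259. 134.] [641.7 153.1]
post 0.74 [100.  78.] [500.9  -4.7]
[[234.3, 93.4, 284.5, 172.3]]
```

View pics/w9.png

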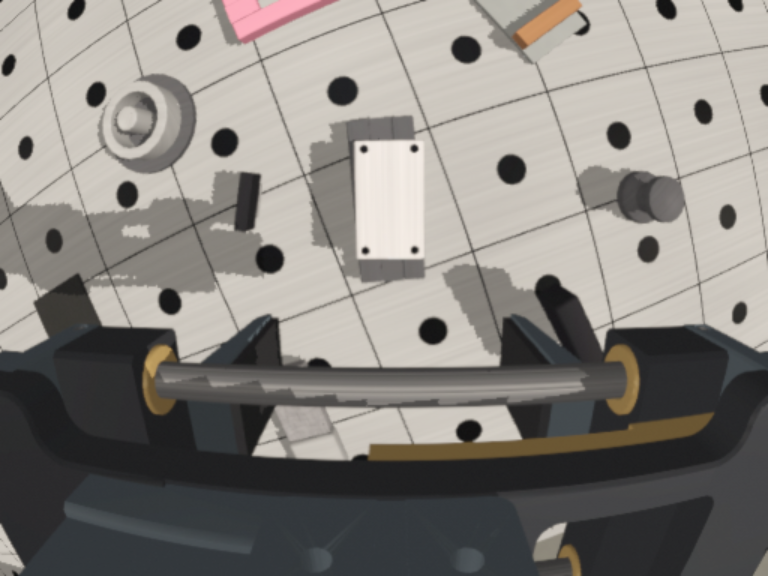

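The ring lies flat over the post (135,120). The block's top corners are (354,142), (423,141), (424,258), (356,259). The strap's end edges are at (380,119) and (392,277).

Run:
```python
from h import *
c=cam("wrist");f=lambda p,z:plane("wrist",np.array(p)/1.5,z,c)
def seg(n,a,b,z):
    A,B=f(a,z),f(b,z);d=A-B;print(n,"mid",((A+B)/2).round(1),"len",np.hypot(*d).round(1),"ang",np.degrees(np.arctan2(d[1],d[0])).round(1))
seg("L",(354,142),(356,259),41);seg("R",(423,141),(424,258),41);seg("holesL",(364,149),(365,250),41);seg("holesR",(414,148),(415,250),41)
seg("strap",(380,119),(392,277),16)
go(641.5,154,42,159)
```

```text
L mid [632.8 130.4] len 78.9 ang 159.9
R mid [648.4 173.5] len 78.9 ang 160.3
holesL mid [634.5 136.6] len 67.9 ang 159.6
holesR mid [645.9 167.9] len 68.6 ang 160.2
strap mid [639.3 150. ] len 116.1 ang 163.6
row: 0.1159 0.0021 0.2968 0.0012 0.0006 0.0044 | deg 0.4 mm 159
```

```bash
python3 -m jog '.116 -.002 .05 0 0 -.004;.116 -.002 .12 0 0 -.004;.116 -.002 .18 0 0 -.004;.116 -.002 .23 0 0 -.004;.116 -.002 .27 0 0 -.004;.116 -.002 .29 0 0 -.004;.116 -.002 .295 0 0 -.004;.116 -.002 .295 0 0 -.004'; python3 -m jog '0 0 0 0 0 0;0 0 0 0 0 0;0 0 0 0 0 0;0 0 0 0 0 0;0 0 0 0 0 0;0 0 0 0 0 0;0 0 0 0 0 0;0 0 0 0 0 0;0 0 0 0 0 0' -1 25;  python3 -c "
from h import *
st()"
```

```text
time_s: 19.53
ee_pos: [640.8, 151.8, 43.1]
ee_rot: [179.9, 0.1, 159.7]
force: [0.3, 0.2, 0.9]
gripper_width: 91.7
time_s: 20.28
ee_pos: [641.1, 152.1, 43.3]
ee_rot: [179.9, 0.1, 159.7]
force: [0.3, 1.6, 1.1]
gripper_width: 45.8
20.28 [641.1 152.1  43.3] [1.7985e+02 8.0000e-02 1.5972e+02] F [0.3 1.6 1.1] T [ 0.2  -0.06  0.02] w 45.8 q6 -57.0
```

```bash
python3 -m jog '0 0 -.01 0 0 0;0 0 -.03 0 0 0;0 0 -.06 0 0 0;0 0 -.11 0 0 0;0 0 -.17 0 0 0;0 0 -.24 0 0 0;0 0 -.26 0 0 0;0 0 -.26 0 0 0';  python3 -c "
from h import *
st();go(720,-168,170,180)"
```

```text
time_s: 20.95
ee_pos: [642.6, 152.1, 177.4]
ee_rot: [179.6, 0.5, 159.7]
force: [-0.3, -0.1, -2.5]
gripper_width: 45.9
20.95 [642.6 152.1 177.4] [179.62   0.46 159.72] F [-0.3 -0.1 -2.5] T [-0.02  0.   -0.05] w 45.9 q6 -57.0
row: -0.3669 -0.547 0.0141 0.0033 0.0058 -0.2253 | deg 20.3 mm 329
```

```bash
python3 -m jog '-.367 -.547 .01 .003 .005 -.225;-.367 -.547 .01 .003 .005 -.225;-.367 -.547 .01 .003 .005 -.225;-.367 -.547 .01 .003 .005 -.225;-.367 -.547 .01 .003 .005 -.225;-.367 -.547 .01 .003 .005 -.225;-.367 -.547 .01 .003 .005 -.225;-.367 -.547 .01 .003 .005 -.225;-.367 -.547 .01 .003 .005 -.225;-.367 -.547 .01 .003 .005 -.225;-.367 -.547 .01 .003 .005 -.225'
python3 - <<'E'
from h import *
st();c=cam("wrist")
im=grab_frame("wrist");cv2.imwrite("pics/w10.png",cv2.resize(im[:,:,::-1],(768,576)))
for d in tip_of("pad","wrist")[:2]: print(d,plane("wrist",d["location"],0,c).round(1))
r=spot_in("pad","wrist")[0]["rect"];print(r)
l,t,rr,b=[int(v) for v in r];l-=8;t=max(t-8,0);rr+=8;b+=8
g=cv2.cvtColor(im,cv2.COLOR_RGB2GRAY)[t:b,l:rr]
_,m=cv2.threshold(g,0,255,cv2.THRESH_BINARY_INV+cv2.THRESH_OTSU)
k=max(cv2.findContours(m,0,1)[0],key=cv2.contourArea)[:,0]+[l,t]
W=np.array([plane("wrist",p+0.,5,c) for p in k],np.float32)
print(cv2.minAreaRect(W))
E
```

```text
time_s: 21.87
ee_pos: [718.8, -167.7, 169.2]
ee_rot: [179.9, -0.2, 179.9]
force: [0.3, 0.8, -3.2]
gripper_width: 45.8
21.87 [ 718.8 -167.7  169.2] [179.89  -0.19 179.92] F [ 0.3  0.8 -3.2] T [ 0.03 -0.    0.04] w 45.8 q6 -104.0
{'location': [260.6, 115.9], 'confidence': 0.89} [ 641.8 -167.6]
[219.1, 67.4, 295.6, 170.1]
((643.6431274414062, -170.00064086914062), (85.57456970214844, 111.2037353515625), 86.01400756835938)
```

Run:
```python
from h import *
c=cam("wrist");im=cv2.resize(cv2.imread("pics/w10.png"),(512,384),interpolation=cv2.INTER_AREA);g0=cv2.cvtColor(im,6)
g=g0[55:180,205:310]
print(g0[117,205:310:3],g0[80,205:310:3],g0[160,205:310:3],g0[55:185:3,260])
for th in(40,50,60,70,80,100):
    m=(g<th).astype(np.uint8)*255
    m=cv2.morphologyEx(m,cv2.MORPH_OPEN,np.ones((9,9)))
    cs=cv2.findContours(m,0,1)[0]
    if not cs: continue
    k=max(cs,key=cv2.contourArea)[:,0]+[205,55]
    W=np.array([plane("wrist",p+0.,5,c) for p in k],np.float32);print(th,[np.round(v,1) for v in cv2.minAreaRect(W)])
```

```text
[212 212 212 212 212 198  88  64  65  66  65  65  66  64  65  65  65  64
  65  66  65  66  66  66  66  65  66  66  65  67 168 208 208 209 208] [177 186 192 197 197 187  65  66  66  67  67  66  66  65  65  65  65  67
  66  66  66  66  67  67  66  66  68  67  67  76 195 200 198 199 199] [212 212 212 212 212 201 185  67  66  67  67  66  66  67  65  66  66  66
  67  66  66  66  67  66  66  66  66  67  68  67 135 211 211 212 212] [212 216 212 212 203  68  66  65  66  66  66  65  66  67  64  66  65  66
  64  66  65  65  65  66  66  66  67  67  66  66  66  67  66  67  67  67
  67  69 131 138 154 168 168 168]
70 [array([ 645.3, -169. ]), array([103.8,  72.6]), np.float64(1.5)]
80 [array([ 644.7, -169.2]), array([104.1,  73.5]), np.float64(0.7)]
100 [array([ 645.5, -169. ]), array([105.8,  74.7]), np.float64(1.5)]
```

Run:
```python
from h import *
c=cam("wrist");im=cv2.resize(cv2.imread("pics/w10.png"),(512,384),interpolation=cv2.INTER_AREA);g=cv2.cvtColor(im,6).astype(float)
def cross(v,i0):
    d=np.where((v[:-1]-135)*(v[1:]-135)<0)[0]; i=d[0] if i0<0 else d[-1]; return i+(135-v[i])/(v[i+1]-v[i])
rows=range(78,160,4)
for n,a,b,s in(("L",208,245,-1),("R",275,308,1)):
    W=np.array([plane("wrist",(a+cross(g[r,a:b],s),r),5,c) for r in rows]);p=np.polyfit(W[:,0],W[:,1],1);print(n,np.degrees(np.arctan(p[0])),np.polyval(p,645),np.std(W[:,1]-np.polyval(p,W[:,0])))
cols=range(232,288,4)
W=np.array([plane("wrist",(q,50+cross(g[50:100,q],-1)),5,c) for q in cols]);p=np.polyfit(W[:,1],W[:,0],1);print("far",np.degrees(np.arctan(p[0])),np.polyval(p,-169))
go(645,-169,90,181.5)
```

```text
L 1.9323221157693555 -207.28844407409525 0.46013553418849135Traceback (most recent call last):
  File "<stdin>", line 7, in <module>
  File "<stdin>", line 4, in cross
IndexError: index -1 is out of bounds for axis 0 with size 0
```

```bash
python3 -c "
from h import *
go(645,-169,36,181.7)"
```

```text
row: 0.149 -0.0054 0.2705 0.0006 -0.0003 -0.0181 | deg 1.6 mm 154
```

```bash
python3 -m jog '.149 -.003 .0 0 0 -.018;.149 -.003 .06 0 0 -.018;.149 -.003 .12 0 0 -.018;.149 -.003 .18 0 0 -.018;.149 -.003 .22 0 0 -.018;.149 -.003 .25 0 0 -.018;.149 -.003 .262 0 0 -.018;.149 -.003 .266 0 0 -.018;.149 -.003 .266 0 0 -.018'; python3 -m jog '0 0 .003 0 0 0;0 0 .006 0 0 0;0 0 .006 0 0 0'; python3 -c "
from h import *
st()"
```

```text
time_s: 22.77
ee_pos: [645.3, -167.1, 38.6]
ee_rot: [180.0, 0.0, -178.2]
force: [-0.1, 0.1, -3.2]
gripper_width: 46.1
time_s: 23.02
ee_pos: [645.8, -167.1, 36.5]
ee_rot: [180.0, 0.1, -178.2]
force: [0.1, -0.2, -2.6]
gripper_width: 46.2
23.02 [ 645.8 -167.1   36.5] [ 1.7998e+02  9.0000e-02 -1.7824e+02] F [ 0.1 -0.2 -2.6] T [0.08 0.01 0.09] w 46.2 q6 -107.0
```

```bash
python3 -m jog '0 -.003 .004 0 0 0;0 -.003 .007 0 0 0;0 -.003 .007 0 0 0';python3 -m jog '0 0 .003 0 0 0;0 0 .004 0 0 0;0 0 .004 0 0 0'
```

```text
time_s: 23.27
ee_pos: [645.8, -168.8, 32.9]
ee_rot: [180.0, 0.1, -178.3]
force: [-0.6, -0.0, -3.5]
gripper_width: 45.9
time_s: 23.52
ee_pos: [645.9, -168.8, 32.3]
ee_rot: [180.0, 0.1, -178.3]
force: [-1.3, 0.2, 4.4]
gripper_width: 45.9
```

```bash
python3 -m jog '0 0 0 0 0 0;0 0 0 0 0 0;0 0 0 0 0 0;0 0 0 0 0 0;0 0 0 0 0 0;0 0 0 0 0 0;0 0 -.03 0 0 0;0 0 -.08 0 0 0;0 0 -.16 0 0 0;0 0 -.24 0 0 0;-.1 0 -.3 0 0 0;-.13 0 -.3 0 0 0' 1
python3 - <<'E'
from h import *
st();c=cam("wrist")
im=grab_frame("wrist");cv2.imwrite("pics/w11.png",cv2.resize(im[:,:,::-1],(768,576)))
for q,z in(("pad",0),("block_mid",17.5)):
  d=tip_of(q,"wrist")[0];print(q,d,plane("wrist",d["location"],z,c).round(1),spot_in(q,"wrist")[0]["rect"])
go(700,130,200,163.7)
E
```

```text
time_s: 24.52
ee_pos: [712.8, -167.5, 188.8]
ee_rot: [-179.9, 0.6, -178.3]
force: [1.8, -1.4, 0.5]
gripper_width: 91.3
24.52 [ 712.8 -167.5  188.8] [-179.88    0.62 -178.3 ] F [ 1.8 -1.4  0.5] T [-0.03  0.    0.02] w 91.3 q6 -106.0Traceback (most recent call last):
  File "<stdin>", line 5, in <module>
IndexError: list index out of range
```

Run:
```python
from h import *
c=cam("wrist");im=cv2.resize(cv2.imread("pics/w11.png"),(512,384),interpolation=cv2.INTER_AREA);g=cv2.cvtColor(im,6)
x0,y0=205,55;s=g[y0:200,x0:315]
print(s[::12,::5])
for n,m,z in(("pad<110 hull",s<110,5),("block>150 inside",s>150,30)):
    m=m.astype(np.uint8)
    if z==30:
        n_,lab=cv2.connectedComponents(m);l=lab[int(proj("wrist",[646,-169,30],c)[1])-y0,int(proj("wrist",[646,-169,30],c)[0])-x0];m=(lab==l).astype(np.uint8)
    else: m=cv2.morphologyEx(m,cv2.MORPH_OPEN,np.ones((5,5)))
    k=max(cv2.findContours(m,0,1)[0],key=cv2.contourArea)[:,0]+[x0,y0]
    W=np.array([plane("wrist",p+0.,z,c) for p in k],np.float32);print(n,[np.round(v,1) for v in cv2.minAreaRect(W)])
go(700,130,200,163.7)
```

```text
[[201 200 200 200 200 200 131 200 200 200 199 199 199 198 198 198 198 198
  198 199 200 201]
 [199 199 199 199 199 199 130 199 199 199 199 199 198 198 199 200 200 200
  200 200 201 201]
 [198 198 198 158 129  41  38  37  37  37  36  37  37  57  59  59  59  60
  112 199 199 200]
 [200 200 200 145 131  37  36 216  88 233 235 231 234 237 183 198  79  59
  108 198 198 198]
 [198 198 198 190 129  37  37 213 233 233 234 231 233 236 233 236  71  59
  119 197 198 198]
 [198 198 198 185 128  36  37 214 233 233 233 231 233 236 234 235  72  59
  125 195 197 197]
 [197 196 196 175 127  37  37 212 232 234 232 232 234 236 235 235  79  60
  129 196 197 198]
 [200 199 199 169 130  36  37 207 233 235 232 233 234 237 235 235  75  59
  151 199 199 200]
 [198 197 197 197 161  41  36 201 224 235 232 234 235 236 233 234  68  59
  164 196 196 197]
 [200 200 200 200 178  59  60  59  59  57  58  59  59  58  59  59  59  60
  172 199 199 199]
 [198 198 196 196 196 192 193 194 194 193 192 191 191 191 191 191 191 191
  192 192 193 193]
 [197 196 196 196 196 193 196 197 197 197 196 197 197 198 198 199 199 199
  199 200 200 201]
 [200 199 199 198 198 195 196 197 197 196 196 195 196 196 197 197 197 198
  198 199 199 200]]
pad<110 hull [array([ 647.8, -169.3]), array([107.5,  74.3]), np.float64(1.4)]
block>150 inside [array([ 646.9, -169.1]), array([78.2, 44.6]), np.float64(2.1)]
row: 0.0113 0.5943 -0.0312 0.0001 0.0067 0.2011 | deg 18.1 mm 298
```

The block check is good: centre within 1 mm of the pad's and turned 0.7° from it. Strap next.

```bash
python3 -m jog '.011 .594 -.02 0 .006 .2;.011 .594 -.02 0 .006 .2;.011 .594 -.02 0 .006 .2;.011 .594 -.02 0 .006 .2;.011 .594 -.02 0 .006 .2;.011 .594 -.02 0 .006 .2;.011 .594 -.02 0 .006 .2;.011 .594 -.02 0 .006 .2;.011 .594 -.02 0 .006 .2;.011 .594 -.02 0 .006 .2'
python3 - <<'E'
from h import *
st();c=cam("wrist")
im=grab_frame("wrist");cv2.imwrite("pics/w12.png",cv2.resize(im[:,:,::-1],(768,576)))
for d in tip_of("strap_mid","wrist")[:2]: print(d,plane("wrist",d["location"],8,c).round(1))
for d in spot_in("strap_mid","wrist")[:2]: print(d)
E
```

```text
time_s: 25.45
ee_pos: [699.5, 129.5, 193.6]
ee_rot: [-179.9, -0.0, 163.9]
force: [-0.2, -0.7, 0.3]
gripper_width: 91.0
25.45 [699.5 129.5 193.6] [-1.7992e+02 -1.0000e-02  1.6386e+02] F [-0.2 -0.7  0.3] T [-0.02  0.04 -0.03] w 91.0 q6 -64.0
{'location': [264.6, 129.3], 'confidence': 0.83} [641.3 150.5]
{'rect': [171.7, 0.0, 230.6, 17.4], 'confidence': 0.69}
{'rect': [242.6, 74.0, 289.8, 185.6], 'confidence': 0.57}
```

View pics/w12.png

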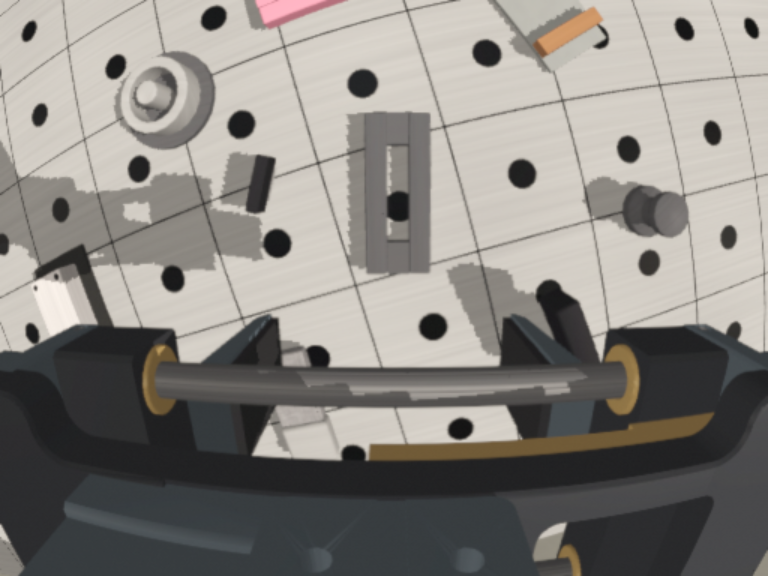

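The strap's top corners are (366,113), (429,113), (430,272), (366,272), square to the tool; the rests are at (560,30).

Run:
```python
from h import *
c=cam("wrist");f=lambda p,z:plane("wrist",np.array(p)/1.5,z,c)
W=np.array([f(p,16) for p in((366,113),(429,113),(430,272),(366,272))],np.float32);print(cv2.minAreaRect(W))
m=W.mean(0);go(m[0],m[1],25,163.7)
```

```text
((641.2022705078125, 150.33334350585938), (47.796722412109375, 117.98616790771484), 73.6895980834961)
row: 0.1258 0.0099 0.3379 -0.0004 0.0003 -0.0002 | deg 0.0 mm 180
```

```bash
python3 -m jog '.126 .01 .05 0 0 0;.126 .01 .12 0 0 0;.126 .01 .19 0 0 0;.126 .01 .25 0 0 0;.126 .01 .29 0 0 0;.126 .01 .32 0 0 0;.126 .01 .333 0 0 0;.126 .01 .333 0 0 0;.126 .01 .333 0 0 0'; python3 -c "
from h import *
go(641.2,150.3,25,163.7)"
```

```text
time_s: 26.35
ee_pos: [641.7, 149.3, 28.0]
ee_rot: [-180.0, 0.1, 163.6]
force: [0.2, 0.1, 0.2]
gripper_width: 91.0
row: 0.0016 0.0017 0.006 -0.0002 0.0007 -0.0011 | deg 0.1 mm 3
```

```bash
python3 -m jog '.001 .002 .005 0 0 0;.001 .002 .005 0 0 0'; python3 -m jog '0 0 0 0 0 0;0 0 0 0 0 0;0 0 0 0 0 0;0 0 0 0 0 0;0 0 0 0 0 0;0 0 0 0 0 0;0 0 0 0 0 0;0 0 0 0 0 0;0 0 0 0 0 0;0 0 0 0 0 0' -1 50; python3 -m jog '0 0 -.01 0 0 0;0 0 -.03 0 0 0;0 0 -.06 0 0 0;0 0 -.11 0 0 0;0 0 -.17 0 0 0;0 0 -.24 0 0 0;0 0 -.28 0 0 0;0 0 -.28 0 0 0';python3 -c "
from h import *
st();go(570,310,170,180)"
```

```text
time_s: 26.52
ee_pos: [642.4, 150.3, 26.7]
ee_rot: [180.0, 0.2, 163.6]
force: [-0.4, 0.2, 1.0]
gripper_width: 91.3
time_s: 27.35
ee_pos: [642.5, 150.4, 26.7]
ee_rot: [179.9, 0.2, 163.6]
force: [-0.1, 0.9, -0.4]
gripper_width: 47.3
time_s: 28.02
ee_pos: [644.6, 150.9, 172.8]
ee_rot: [179.7, 0.7, 163.6]
force: [1.1, 0.8, -4.4]
gripper_width: 47.8
28.02 [644.6 150.9 172.8] [179.65   0.73 163.57] F [ 1.1  0.8 -4.4] T [-0.01 -0.15 -0.05] w 47.8 q6 -61.0
row: 0.2332 0.2631 0.0042 0.0027 0.0086 -0.1826 | deg 16.5 mm 176
```

```bash
python3 -c "
from h import *
go(617,340,180,200.4)"
```

```text
row: 0.1598 0.3473 -0.0143 0.0011 0.0091 -0.4092 | deg 36.8 mm 191
```

```bash
python3 -m jog '.16 .347 -.02 .001 .009 -.409;.16 .347 -.02 .001 .009 -.409;.16 .347 -.02 .001 .009 -.409;.16 .347 -.02 .001 .009 -.409;.16 .347 -.02 .001 .009 -.409;.16 .347 -.02 .001 .009 -.409;.16 .347 -.02 .001 .009 -.409;.16 .347 -.02 .001 .009 -.409;.16 .347 -.02 .001 .009 -.409'
python3 - <<'E'
from h import *
st();c=cam("wrist")
im=grab_frame("wrist");cv2.imwrite("pics/w13.png",cv2.resize(im[:,:,::-1],(768,576)))
for d in tip_of("rests","wrist")[:2]: print(d,plane("wrist",d["location"],0,c).round(1))
for d in spot_in("rests","wrist")[:2]: print(d)
# orange bars
h=cv2.cvtColor(im,cv2.COLOR_RGB2HSV);m=cv2.inRange(h,(5,90,60),(22,255,255))
cs=sorted(cv2.findContours(m,0,1)[0],key=cv2.contourArea)[-5:]
for k in cs:
    k=k[:,0];W=np.array([plane("wrist",p+0.,20,c) for p in k],np.float32);print(k.mean(0).round(0),cv2.boundingRect(k),[np.round(v,1) for v in cv2.minAreaRect(W)] if len(W)>3 else "")
E
```

```text
time_s: 28.77
ee_pos: [616.6, 338.3, 181.5]
ee_rot: [-180.0, -0.1, -159.7]
force: [-0.4, 0.4, -4.9]
gripper_width: 47.8
28.77 [616.6 338.3 181.5] [-1.7995e+02 -1.4000e-01 -1.5974e+02] F [-0.4  0.4 -4.9] T [ 0.07 -0.01 -0.06] w 47.8 q6 -82.0
{'location': [266.6, 80.4], 'confidence': 0.79} [504.3 303.3]
{'rect': [237.6, 23.1, 296.3, 134.5], 'confidence': 0.84}
[352. 256.] (343, 231, 17, 51) [array([657. , 467.2]), array([67.5, 20.3]), np.float64(26.2)]
[168. 256.] (161, 231, 17, 51) [array([732. , 264.1]), array([67.5, 20.3]), np.float64(14.3)]
[265. 120.] (235, 114, 62, 14) [array([547.1, 317.5]), array([13.6, 63.2]), np.float64(20.4)]
[265.  38.] (235, 31, 61, 15) [array([464. , 286.3]), array([16.1, 62.6]), np.float64(20.5)]
[296. 298.] (161, 282, 273, 25) [array([726.6, 438.4]), array([ 24.1, 369.6]), np.float64(20.3)]
```

```bash
python3 -c "
from h import *
go(506.4,302.1,55,200.45)"
```

```text
row: 0.2327 0.0084 0.2552 -0.0001 -0.0003 -0.0022 | deg 0.2 mm 173
```

```bash
python3 -m jog '.233 .008 0 0 0 -.002;.233 .008 0 0 0 -.002;.233 .008 .05 0 0 -.002;.233 .008 .11 0 0 -.002;.233 .008 .17 0 0 -.002;.233 .008 .22 0 0 -.002;.233 .008 .24 0 0 -.002;.233 .008 .25 0 0 -.002;.233 .008 .25 0 0 -.002'
python3 - <<'E'
from h import *
st();go(506.4,302.1,46.7,200.45)
E
```

```text
time_s: 29.67
ee_pos: [506.7, 301.5, 57.4]
ee_rot: [-180.0, -0.1, -159.6]
force: [1.0, -0.7, -4.4]
gripper_width: 47.6
29.67 [506.7 301.5  57.4] [-1.7999e+02 -6.0000e-02 -1.5961e+02] F [ 1.  -0.7 -4.4] T [ 0.1  -0.    0.02] w 47.6 q6 -81.0
row: 0.0001 0.0012 0.0213 -0.0001 -0.0007 -0.0007 | deg 0.1 mm 11
```

```bash
python3 -m jog '0 .001 .006 0 0 0;0 .001 .012 0 0 0;0 .001 .018 0 0 0;0 .001 .018 0 0 0'; python3 -m jog '0 0 .003 0 0 0;0 0 .006 0 0 0;0 0 .006 0 0 0';python3 -c "
from h import *
st()"
```

```text
time_s: 30.0
ee_pos: [506.6, 302.0, 48.5]
ee_rot: [-180.0, -0.0, -159.6]
force: [0.6, 0.0, -4.5]
gripper_width: 47.7
time_s: 30.25
ee_pos: [506.9, 302.2, 46.6]
ee_rot: [180.0, 0.0, -159.6]
force: [-1.5, -1.3, 1.9]
gripper_width: 47.3
30.25 [506.9 302.2  46.6] [ 1.8000e+02  2.0000e-02 -1.5961e+02] F [-1.5 -1.3  1.9] T [-0.03  0.2  -0.08] w 47.3 q6 -81.0
```

Contact at the expected height. Release, lift and back off.

```bash
python3 -m jog '0 0 0 0 0 0;0 0 0 0 0 0;0 0 0 0 0 0;0 0 0 0 0 0;0 0 0 0 0 0;0 0 0 0 0 0;0 0 -.03 0 0 0;0 0 -.08 0 0 0;0 0 -.16 0 0 0;0 0 -.24 0 0 0;-.15 0 -.32 0 0 0;-.2 0 -.32 0 0 0;-.2 0 -.32 0 0 0' 1
python3 - <<'E'
from h import *
st();c=cam("wrist")
im=grab_frame("wrist");a=cv2.resize(im[:290,100:420,::-1],(400,362))
g=cv2.cvtColor(im,cv2.COLOR_RGB2HSV);m=cv2.inRange(g,(5,90,60),(22,255,255))
for k in sorted(cv2.findContours(m,0,1)[0],key=cv2.contourArea)[-9:]:
    k=k[:,0]
    if k[:,1].mean()<220 and len(k)>3: print(k.mean(0).round(0),[np.round(v,1) for v in cv2.minAreaRect(np.array([plane("wrist",p+0.,20,c) for p in k],np.float32))])
for d in tip_of("strap_mid","wrist")[:2]: print(d,plane("wrist",d["location"],28,c).round(1))
sc=grab_frame("scene");sd=grab_frame("side")
b=cv2.resize(sc[130:310,80:410,::-1],(400,218));cc=cv2.resize(sd[110:384,150:420,::-1],(392,398))
out=np.zeros((584,792,3),np.uint8);out[:362,:400]=a;out[362:580,:400]=b;out[:398,400:]=cc
cv2.imwrite("pics/fin.png",out)
for n in("scene","side"):
  for q,z in dict(jack=0,stop=0).items():
    for d in tip_of(q,n)[:2]:
        if d["confidence"]>.3: print(n,q,np.round(d["location"]),plane(n,d["location"],z).round(0))
E
```

```text
time_s: 31.33
ee_pos: [604.0, 338.4, 209.9]
ee_rot: [180.0, 0.4, -159.6]
force: [0.2, 0.2, 0.0]
gripper_width: 91.1
31.33 [604.  338.4 209.9] [ 179.95    0.44 -159.62] F [0.2 0.2 0. ] T [0.02 0.01 0.02] w 91.1 q6 -82.0
[236. 129.] [array([556.4, 290.9]), array([11.4,  4.5]), np.float64(19.9)]
[235.  53.] [array([474.1, 259.2]), array([14.6,  4.5]), np.float64(20.7)]
[286. 129.] [array([537. , 343.5]), array([14.3,  8.5]), np.float64(27.2)]
[285.  52.] [array([454.5, 312. ]), array([14.7,  6.8]), np.float64(20.0)]
{'location': [259.5, 87.3], 'confidence': 0.78} [503.6 299.6]
{'location': [158.7, 17.6], 'confidence': 0.73} [459.1 158.5]
scene jack [231. 188.] [507. -16.]
scene jack [375. 212.] [705. 347.]
scene stop [126. 290.] [ 722. -351.]
side jack [375. 339.] [ 714. -361.]
side jack [260. 146.] [709. 326.]
side stop [371. 337.] [ 708. -355.]
side stop [247. 349.] [ 471. -300.]
```

View pics/fin.png

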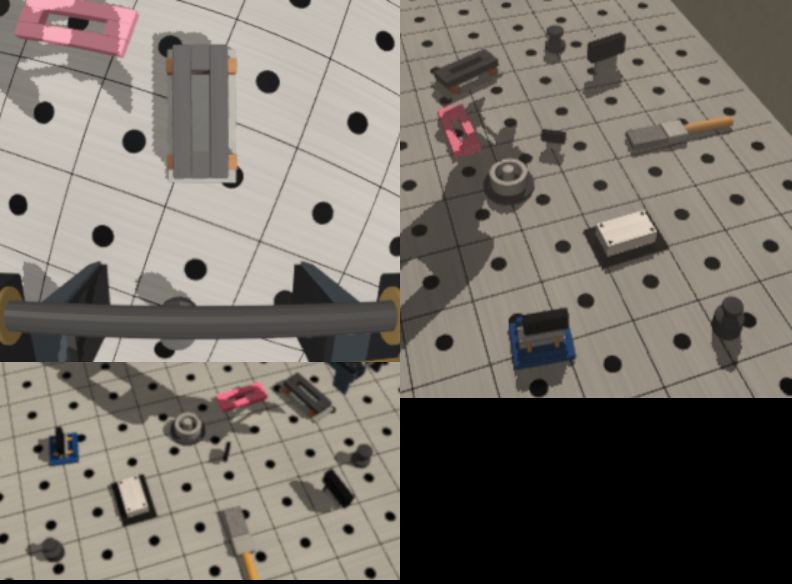

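All four parts sit as asked, and the jack, the stop and the look-alikes stand where they stood. The strap lies across both bars (200,110 in the wrist crop). Handing in.

```bash
python3 -c "
from workcell import *
print(job_done(), state()['time_s'])"
```

```text
the job is handed in; nothing more can be done
the job is handed in; nothing more can be done
```

I took the stack apart in the order asked and handed the job in at about 31.5 s of the 115 s allowed. No verdict came back.

| Part | Result | Last check |
|---|---|---|
| Gauge (the middle-sized one, on the stack) | Pressed home in the clip | Hard stop at tool height 60.3 mm (60.5 expected) with about 20 N; stands upright in later pictures |
| Ring | Flat over the post | Touched the base at the expected height; later pictures show it lying flat |
| Block | On the pad | Centre within 1 mm of the pad's, turned about 0.7° from it |
| Strap | Across both bars of the rests | Contact at the expected height; about 1–1.5 mm off centre sideways, judging by the visible bar ends |

- **Jack and stop:** the last pictures show both standing where they were. The networks' readings for them varied by 10–25 mm and sometimes named other things, as they did at the start. I relied on the pictures for this.
- **Look-alikes:** the small gauge, the large gauge and the pink strap were not touched.
- **Failed checks:** the pad was not found by the network once the block covered it. One edge-fit script also stopped partway. I measured the pad and block from their outlines instead.

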